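# Close up and centre two tube blocks on a shaker, then clamp them

## Robot

A 6-joint arm with a two-finger parallel gripper is mounted at the origin on the work surface. World frame = base frame: x ahead of the robot, y to its left, z up, the work surface at z = 0. Lengths are in mm, angles in rad, forces in N, time in s.
With the tool pointing down it reaches from about 350 to 925 mm from the base axis. Payload 6.4 kg.
Tool frame: the origin (TCP) lies at the very end of the fingers, on their centre line; the grasp point (between the pads) lies 19 mm behind it; z points along the fingers, y is the direction in which the jaws open and shut (so a half turn about z gives the same grasp; the last joint's range is limited). The gripper opens to 85 mm and grips with 20 to 120 N. Pads are 22 mm wide; open, the fingers measure 114 mm over their backs; the gripper's body (76 mm by 85 mm) begins 54 mm behind the grasp point. The pads swing forward as they close: fully open they stand 13 mm farther back than shut.
Start: joints at [1.051, 0.245, 1.558, -0, 1.339, -0.174], TCP at [220.315, 611.535, 231.29] pointing down, gripper open.
Joint ranges: [-3.13, 3.13], [-1.02, 2.26], [0.13, 2.54], [-0.95, 4.09], [0.21, 2.88], [-2.74, 2.74]. Speed limits (rad/s): [2.57, 2.57, 3.14, 3.14, 3.14, 3.14].

## Interface

Orientations are given as a 3x3 rotation matrix whose columns are the frame's x, y, z axes.
In Python, from cell import env, snapshot gives the robot as it stands.
- The arm moves only by the tool move_arm, never from a script. Its argument "steps" is a list of rows, each an object of numbers: "grip": the gripper command: -1 is shut, 1 is fully open, values between are in proportion; "tx", "ty", "tz": the shift along the world's x, y, z in m; "ax", "ay", "az": the turn, a rotation vector about the world's x, y, z in degrees. In form: [{"grip": .., "tx": .., "ty": .., "tz": .., "ax": .., "ay": .., "az": ..}, ...]. A call has 1 to 8 rows; each row is the pose to reach, as a shift and turn from the pose commanded when the call began; what a row does not reach only later rows make up. A row lasts 1/12 s, in which the tool goes at most 41.7 mm and 7.16 degrees, less where a joint would pass 70% of its speed; a pose out of reach is approached as far as the arm can. A call with a gripper value outside its range is refused whole. The fingers move at their own pace and stop on an object; "squeeze" is the grip in N (left out, the last holds). Time passes only in rows, so rows that repeat a pose let the fingers close. It gives the time, the measured TCP pose, the force and the opening at its end, in the units of the state.
- env.read_state(): the state, without advancing time (a new reading comes with each control period).
- snapshot(name): name is "side" or "top" or "wrist"; returns a dict with "img" (400x640x3 uint8, blue, green, red), "camera_matrix" (3x3 intrinsics, pixels), "rvec" (rotation vector, rad) and "tvec" (3), from world to camera coordinates, as OpenCV has them. Camera axes: x right, y down, z forward; pixel columns grow to the right and rows downward; lengths in mm; the calibration is good to about 2 mm. A picture is of the moment at which its call begins. There is no depth.
- env.close_job(): hands the job in, once; it reports no verdict.
The state is a dict: "time": time; "joints": joint angles; "qvel": joint speeds; "effort": joint torques, N m; "eef_pos": TCP position; "orientation": TCP orientation; "force": force on the tool from outside, world axes, zero at the start; "moment": the same for the moment, N m; "width": opening from 0.0 (shut) to 1.0 (fully open).
Only numpy, scipy, OpenCV 4.12 (cv2) and the standard library are available. Lean on these libraries where they do the work, as an engineer would, in place of code of your own. Each camera call takes 0.05 s, during which the arm holds its last target. There are 200 camera calls.

## Task

Two drilled metal tube blocks stand apart between the rails of the laboratory shaker; so that it runs in balance, tap them gently inwards from the left and from the right, without gripping, lifting or knocking them, until they stand closed up against each other with the joint between them on the platform's centre line. Then bring the raised hold-down arm down, press its pad firmly but not hard onto both blocks, and leave it resting there. Disturb nothing else.

Things in the scene. Friction and masses are not known exactly. Their poses are not given: they have to be found in the camera images.
- shaker: Benchtop shaker, fixed: white housing 290 x 340 mm, top 82 mm above the bench; its steel platform (200 x 290 mm) tops at 110 mm. Origin on the bench under the platform's middle; x to its back (away from the robot), y to its left. Two aluminium guide rails run along y at x = -52 and +52 mm: 6 mm thick, 12 mm high, 270 mm long, open at both ends.
- mark (a point): Centre mark: middle of the platform's top face, 110 mm above the bench, axes as the shaker's. A thin engraved dark line runs through it along x over platform and rails: the centre line. Finally the blocks' centres belong 35 mm left and right of it (y = +35 and -35 mm).
- block_small_mid (a point): Centre (half-way up) of the tube block with six small wells, three with capped tubes 12 mm proud. Aluminium, 95 mm (x) x 70 mm (y, along the rails) x 50 mm high, 0.36 to 0.6 kg, loose between the rails with 1.5 mm play each side. Pushed at an end face it slides along y: 1.5 to 5 N for one, up to 9 N for both. Off the middle of the face it binds on the rails. Over 15 N is a knock.
- block_large_mid (a point): Centre (half-way up) of the tube block with four large wells, two with capped tubes 12 mm proud; same size, weight and behaviour as the other block. Either block may stand left or right of the centre line at the start, and stays on its side.
- hinge (a point): Point on the hinge axis of the hold-down arm (axis along y of the mark), at x = +88 mm, z = +66 mm from the mark, in a bracket at the back of the platform.
- holddown (a joint): Hold-down arm's angle (rad): 0 = level, pad just meeting the block tops; grows as raised (start 0.95 to 1.15). Stiff hinge (0.22 N m), stays where left. Flat aluminium bar 24 x 8 mm from the hinge towards the robot, round thumb end 30 mm wide, 131 mm long in all. Rubber pad 18 x 60 x 12 mm (long along y) under it, 88 mm from the hinge. Press it on with 6 to 20 N in all; over 18 N on either block is too hard.
- thumb (a point): Point on the upper face of the arm's thumb end, 112 mm from the hinge axis and 4 mm above the bar's centre plane: press here to lower the arm.
- pad (a point): Middle of the underside of the hold-down's rubber pad, 88 mm from the hinge axis and 16 mm below the bar's centre plane.
- hex_key: Bystander: dark steel L-shaped key, 85 x 33 x 7 mm, lying on the ledge of the housing in front of the platform. Origin under its long leg's middle.
- vial: Bystander: small glass vial, 20 mm across, 38 mm high, standing on the same front ledge. Origin under its centre.
- reagent: Bystander: amber bottle, 64 mm across, 140 mm high, on the bench to the left. Origin under its centre.
- jar: Bystander: white jar, 56 mm across, 70 mm high, on the bench to the left. Origin under its centre.
- spatula: Bystander: steel spatula, 170 mm long, lying on the bench to the left. Origin under its middle.
- spare_block: Bystander: a third, empty tube block with four large wells, 95 x 70 x 50 mm, standing on the bench to the right of the shaker, not to be used. Origin under its centre.
- beaker: Bystander: glass beaker, 72 mm across, 90 mm high, on the bench to the right. Origin under its centre.
Not all that is in view belongs to the job. Leave any green look-alike of the part that bears block_large_mid alone.

How it is judged:
By the outcome, as a careful person would: the job done as asked, in the order asked, and still so for the second after the job is handed in, with the robot touching nothing.
It also fails if it takes over 64 s, if anything falls off the work surface, if the arm or the gripper's body presses on something with over 40 N, if the wrist force passes 120 N, or if a joint passes its speed limit or range.

## Working session

There is one attempt and no reset: what is moved stays moved. The work goes in short steps, Python scripts to look and compute and a tool call to move; the robot and the scene stay as the last step left them, time stands still between calls to the robot, and variables do not carry over. Pictures are saved under pics/ and viewed, about 8 in all and at most 12, crops included, and the job is handed in when it is done.

Besides the shell and the picture viewer there is one more tool, called as a command line: name --argument value ..., lists and objects as JSON in quotes. move_arm: Moves the arm, as the interface text tells. Its arguments: {"type":"object","properties":{"steps":{"type":"array","items":{"type":"object","properties":{"grip":{"type":"number"},"tx":{"type":"number"},"ty":{"type":"number"},"tz":{"type":"number"},"ax":{"type":"number"},"ay":{"type":"number"},"az":{"type":"number"}}}},"squeeze":{"type":"number"}},"required":["steps"]}

```bash
mkdir -p pics; ls
python3 - <<'E'
from cell import env, snapshot
import cv2,json
for n in ("top","side"):
    s=snapshot(n); cv2.imwrite(f"pics/{n}0.png",s["img"]); print(n,s["camera_matrix"],s["rvec"],s["tvec"])
st=env.read_state(); print(st)
E
```

```text
pics
top [[400.60732044   0.         318.35908246]
 [  0.         400.60732044 201.27554747]
 [  0.           0.           1.        ]] [ 2.16883335 -2.14551437  0.11535421] [  35.5574797   552.30284302 1137.04801283]
side [[450.86339055   0.         321.32887013]
 [  0.         450.86339055 206.8940859 ]
 [  0.           0.           1.        ]] [ 2.25732103 -0.44260587  0.21184971] [-475.18014693  239.44238803 1289.72980465]
{'time': 0.1, 'joints': array([ 1.05090639e+00,  2.45749939e-01,  1.55890214e+00,  2.23917404e-05,
        1.33873046e+00, -1.74078205e-01]), 'qvel': array([ 0.00196308, -0.00156296, -0.00434671, -0.00075077,  0.00027639,
        0.0008673 ]), 'effort': array([ 4.85656310e-04, -4.30675650e+01, -3.27127433e+01, -2.34497084e-04,
        2.83309484e-03,  1.10874842e-05]), 'eef_pos': array([220.04205098, 611.0782651 , 230.28148845]), 'orientation': array([[-9.40798715e-01,  3.38964532e-01, -9.08102432e-04],
       [ 3.38965586e-01,  9.40797509e-01, -1.54257366e-03],
       [ 3.31462746e-04, -1.75906679e-03, -9.99998398e-01]]), 'force': array([-0.57697326, -0.11334884, -0.44406647]), 'moment': array([0.02161556, 0.02699637, 0.01190119]), 'width': 0.999983529654172}
```

View pics/top0.png

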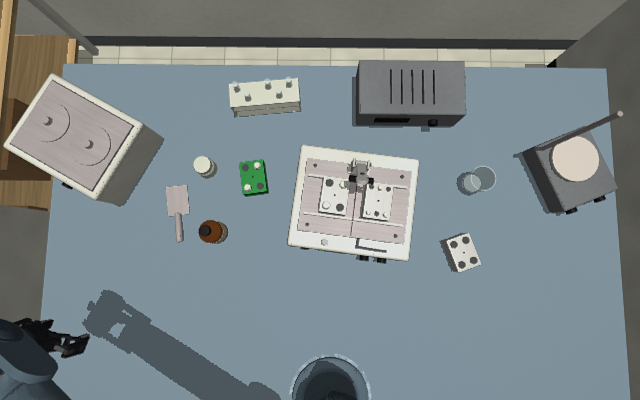

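View pics/side0.png

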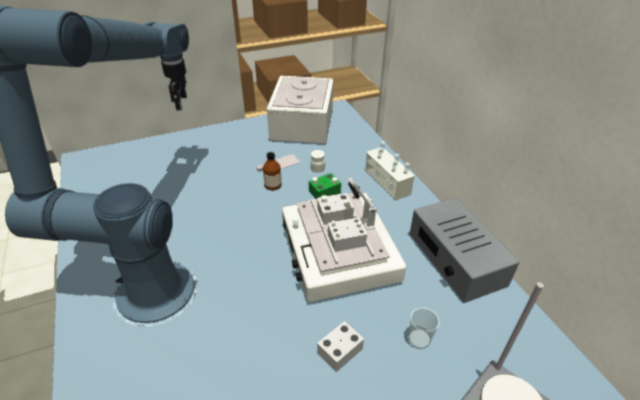

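The top view shows the shaker at about (355,203), with the left block at (335,196) and the right block at (377,201). The raised arm is near (362,178). The green look-alike at (254,178) and the spare block at (461,253) stay untouched. I'll confirm this in an enlarged crop.

Run:
```python
import cv2
i=cv2.imread("pics/top0.png")[140:267,280:425]
cv2.imwrite("pics/c1.png",cv2.resize(i,None,fx=5.5,fy=4.7*5.5/4.7*0.85,interpolation=cv2.INTER_CUBIC) if 0 else cv2.resize(i,None,fx=4.7,fy=4.7,interpolation=cv2.INTER_CUBIC))
```

```text
(no output)
```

View pics/c1.png

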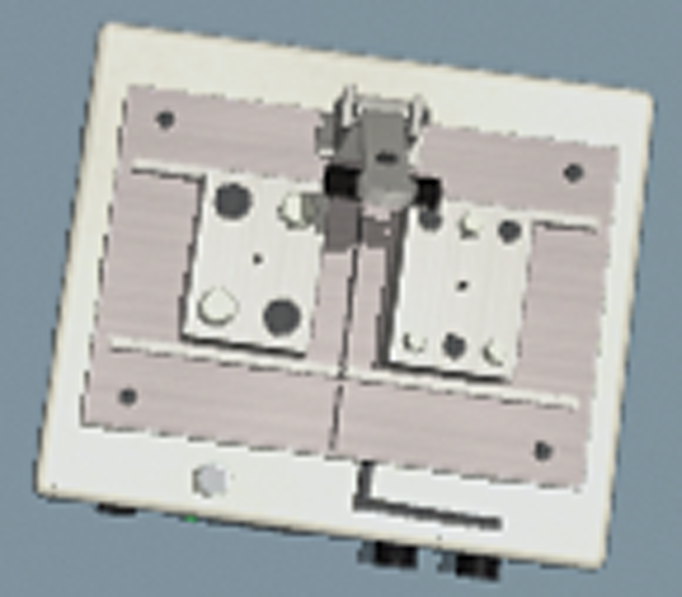

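```bash
cat > h.py <<'E'
import numpy as np, cv2
from scipy.optimize import least_squares
K=np.array([[400.60732044,0,318.35908246],[0,400.60732044,201.27554747],[0,0,1]])
RV=np.array([2.16883335,-2.14551437,0.11535421]);TV=np.array([35.5574797,552.30284302,1137.04801283])
def ray(uv,z,K=K,rv=RV,tv=TV):
    R=cv2.Rodrigues(np.array(rv))[0]; uv=np.atleast_2d(uv).astype(float)
    d=(R.T@np.linalg.inv(K)@np.c_[uv,np.ones(len(uv))].T).T; c=-R.T@np.array(tv).ravel()
    return c+d*((z-c[2])/d[:,2])[:,None]
def fit(P,W):  # planar rigid: local P -> world W
    f=lambda q:(np.c_[np.cos(q[2])*P[:,0]-np.sin(q[2])*P[:,1],np.sin(q[2])*P[:,0]+np.cos(q[2])*P[:,1]]+q[:2]-W).ravel()
    r=least_squares(f,[*W.mean(0),0]); return r.x,r.fun.reshape(-1,2)
def loc(W,q): 
    c,s=np.cos(q[2]),np.sin(q[2]); d=np.asarray(W)[...,:2]-q[:2]
    return np.stack([c*d[...,0]+s*d[...,1],-s*d[...,0]+c*d[...,1]],-1)
def wor(P,q):
    c,s=np.cos(q[2]),np.sin(q[2]); P=np.asarray(P,float)
    return np.stack([c*P[...,0]-s*P[...,1],s*P[...,0]+c*P[...,1]],-1)+q[:2]
E
python3 - <<'E'
from h import *
cr=lambda a:(np.array(a)+.5)/4.7-.5+[280,140]
np.set_printoptions(precision=1,suppress=True)
pl=ray(cr([(130,87),(617,147),(580,488),(83,425)]),110)[:,:2]
ho=ray(cr([(107,25),(652,92),(605,568),(38,495)]),82)[:,:2]
Pp=np.array([(100,145),(100,-145),(-100,-145),(-100,145.)]);q1,r1=fit(Pp,pl); print(q1,np.degrees(q1[2]),r1)
q2,r2=fit(np.array([(145,170),(145,-170),(-145,-170),(-145,170.)]),ho);print(q2,r2)
for n,c in (("L",[(207,175),(305,353),(185,335)]),("R",[(405,205),(530,220),(507,380),(388,362)])):
    print(n,loc(ray(cr(c),160),q1))
for n,c,z in (("vial",(208,480),120),("key",(425,512),86)): print(n,loc(ray(cr(c),z),q1))
E
```

```text
[546.7 -57.6  -0.1] -6.71023481031568 [[ 0.6  2. ]
 [-0.2 -1.3]
 [-0.7 -2. ]
 [ 0.3  1.2]]
[546.2 -58.7  -0.1] [[ 3.3  4.9]
 [ 1.6 -4.7]
 [-3.1 -3. ]
 [-1.8  2.9]]
L [[ 44.5  90.5]
 [-47.2  24.5]
 [-45.7  91.3]]
R [[ 41.6 -20.6]
 [ 42.1 -90.2]
 [-47.8 -87.2]
 [-46.3 -21.3]]
vial [[-122.4   68.5]]
key [[-124.1  -59.5]]
```

move_arm --steps '[{"grip": -1, "tx": 0.05, "ty": -0.1, "tz": 0.2, "az": 13.1}, {"grip": -1, "tx": 0.05, "ty": -0.1, "tz": 0.2, "az": 13.1}, {"grip": -1, "tx": 0.05, "ty": -0.1, "tz": 0.2, "az": 13.1}, {"grip": -1, "tx": 0.05, "ty": -0.1, "tz": 0.2, "az": 13.1}, {"grip": -1, "tx": 0.05, "ty": -0.1, "tz": 0.2, "az": 13.1}, {"grip": -1, "tx": 0.05, "ty": -0.1, "tz": 0.2, "az": 13.1}, {"grip": -1, "tx": 0.05, "ty": -0.1, "tz": 0.2, "az": 13.1}]'

```text
$.steps[0]: bad value
```

move_arm --steps '[{"grip": -1, "tx": 0.13, "ty": -0.29}, {"grip": -1, "tx": 0.13, "ty": -0.29}, {"grip": -1, "tx": 0.13, "ty": -0.29}, {"grip": -1, "tx": 0.13, "ty": -0.29}, {"grip": -1, "tx": 0.13, "ty": -0.29}, {"grip": -1, "tx": 0.13, "ty": -0.29}, {"grip": -1, "tx": 0.13, "ty": -0.29}, {"grip": -1, "tx": 0.13, "ty": -0.29}]'

```text
$.steps[0]: bad value
```

move_arm --steps '[{"grip": -1, "tx": 0.06, "ty": -0.28}, {"grip": -1, "tx": 0.06, "ty": -0.28}, {"grip": -1, "tx": 0.06, "ty": -0.28}, {"grip": -1, "tx": 0.06, "ty": -0.28}, {"grip": -1, "tx": 0.06, "ty": -0.28}, {"grip": -1, "tx": 0.06, "ty": -0.28}, {"grip": -1, "tx": 0.06, "ty": -0.28}, {"grip": -1, "tx": 0.06, "ty": -0.28}]'

```text
$.steps[0]: bad value
```

```bash
cat > snap.py <<'E'
import sys,pickle,cv2
from cell import env,snapshot
s=snapshot(sys.argv[1]); pickle.dump(s,open(f"pics/{sys.argv[2]}.pkl","wb")); cv2.imwrite(f"pics/{sys.argv[2]}.png",s["img"])
st=env.read_state(); print(st["time"],st["eef_pos"].round(1),st["orientation"].round(3).tolist(),st["force"].round(2))
E
python3 snap.py wrist w1; python3 -c "
import pickle;s=pickle.load(open('pics/w1.pkl','rb'));print(s['rvec'],s['tvec'])"
```

```text
0.15 [220.1 611.2 230.4] [[-0.941, 0.339, -0.001], [0.339, 0.941, -0.001], [0.0, -0.002, -1.0]] [ 0.17 -0.84 -0.23]
[-2.33963512 -1.64571197 -0.26874503] [-648.57738784  -42.79862472  379.95436934]
```

View pics/w1.png

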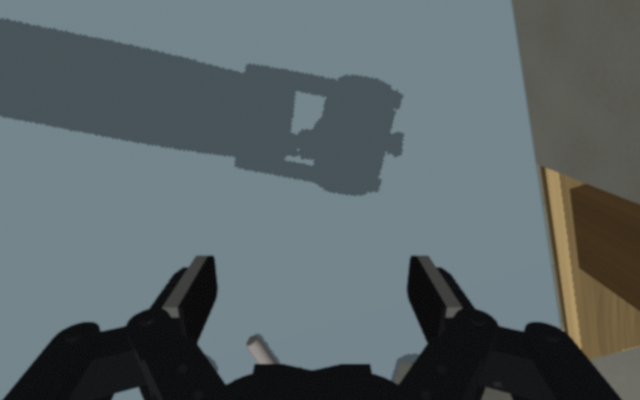

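The wrist view shows only the bench and the gripper, because all the moves were refused. Rows apparently need every key, so I'll send full rows.

move_arm --steps '[{"grip": -1, "tx": 0.05, "ty": -0.1, "tz": 0.2, "ax": 0, "ay": 0, "az": 13.1}, {"grip": -1, "tx": 0.05, "ty": -0.1, "tz": 0.2, "ax": 0, "ay": 0, "az": 13.1}, {"grip": -1, "tx": 0.05, "ty": -0.1, "tz": 0.2, "ax": 0, "ay": 0, "az": 13.1}, {"grip": -1, "tx": 0.05, "ty": -0.1, "tz": 0.2, "ax": 0, "ay": 0, "az": 13.1}, {"grip": -1, "tx": 0.05, "ty": -0.1, "tz": 0.2, "ax": 0, "ay": 0, "az": 13.1}, {"grip": -1, "tx": 0.05, "ty": -0.1, "tz": 0.2, "ax": 0, "ay": 0, "az": 13.1}, {"grip": -1, "tx": 0.05, "ty": -0.1, "tz": 0.2, "ax": 0, "ay": 0, "az": 13.1}]'

```text
time: 0.73
eef_pos: [272.0, 511.1, 438.0]
orientation: [[-0.993, 0.119, 0.007], [0.119, 0.993, 0.008], [-0.006, 0.009, -1.0]]
force: [-0.8, 0.6, 0.8]
width: 0.008
```

move_arm --steps '[{"grip": -1, "tx": 0.13, "ty": -0.29, "tz": 0, "ax": 0, "ay": 0, "az": 0}, {"grip": -1, "tx": 0.13, "ty": -0.29, "tz": 0, "ax": 0, "ay": 0, "az": 0}, {"grip": -1, "tx": 0.13, "ty": -0.29, "tz": 0, "ax": 0, "ay": 0, "az": 0}, {"grip": -1, "tx": 0.13, "ty": -0.29, "tz": 0, "ax": 0, "ay": 0, "az": 0}, {"grip": -1, "tx": 0.13, "ty": -0.29, "tz": 0, "ax": 0, "ay": 0, "az": 0}, {"grip": -1, "tx": 0.13, "ty": -0.29, "tz": 0, "ax": 0, "ay": 0, "az": 0}, {"grip": -1, "tx": 0.13, "ty": -0.29, "tz": 0, "ax": 0, "ay": 0, "az": 0}, {"grip": -1, "tx": 0.13, "ty": -0.29, "tz": 0, "ax": 0, "ay": 0, "az": 0}]'

```text
time: 1.4
eef_pos: [400.9, 218.9, 429.7]
orientation: [[-0.993, 0.119, -0.002], [0.119, 0.993, -0.001], [0.002, -0.001, -1.0]]
force: [-0.3, 0.7, 0.5]
width: 0.001
```

move_arm --steps '[{"grip": -1, "tx": 0.06, "ty": -0.28, "tz": 0, "ax": 0, "ay": 0, "az": 0}, {"grip": -1, "tx": 0.06, "ty": -0.28, "tz": 0, "ax": 0, "ay": 0, "az": 0}, {"grip": -1, "tx": 0.06, "ty": -0.28, "tz": 0, "ax": 0, "ay": 0, "az": 0}, {"grip": -1, "tx": 0.06, "ty": -0.28, "tz": 0, "ax": 0, "ay": 0, "az": 0}, {"grip": -1, "tx": 0.06, "ty": -0.28, "tz": 0, "ax": 0, "ay": 0, "az": 0}, {"grip": -1, "tx": 0.06, "ty": -0.28, "tz": 0, "ax": 0, "ay": 0, "az": 0}, {"grip": -1, "tx": 0.06, "ty": -0.28, "tz": 0, "ax": 0, "ay": 0, "az": 0}, {"grip": -1, "tx": 0.06, "ty": -0.28, "tz": 0, "ax": 0, "ay": 0, "az": 0}]'

```text
time: 2.07
eef_pos: [460.7, -63.3, 428.7]
orientation: [[-0.992, 0.124, -0.004], [0.124, 0.992, -0.0], [0.004, -0.001, -1.0]]
force: [-0.8, -0.1, 0.2]
width: -0.001
```

```bash
python3 snap.py wrist w2; python3 -c "
import pickle,cv2;s=pickle.load(open('pics/w2.pkl','rb'));print(-cv2.Rodrigues(s['rvec'])[0].T@s['tvec'].ravel(),cv2.Rodrigues(s['rvec'])[0],s['camera_matrix'])"
```

```text
2.1167 [460.3 -60.8 429. ] [[-0.993, 0.122, -0.004], [0.122, 0.993, 0.001], [0.004, 0.001, -1.0]] [0.31 1.16 0.04]
[379.79234478 -53.57409725 570.74684942] [[ 0.12321675  0.99237882 -0.00137894]
 [ 0.94101625 -0.11639795  0.31771046]
 [ 0.31512863 -0.04044485 -0.94818678]] [[334.80871117   0.         311.79944973]
 [  0.         334.80871117 190.22373427]
 [  0.           0.           1.        ]]
```

View pics/w2.png

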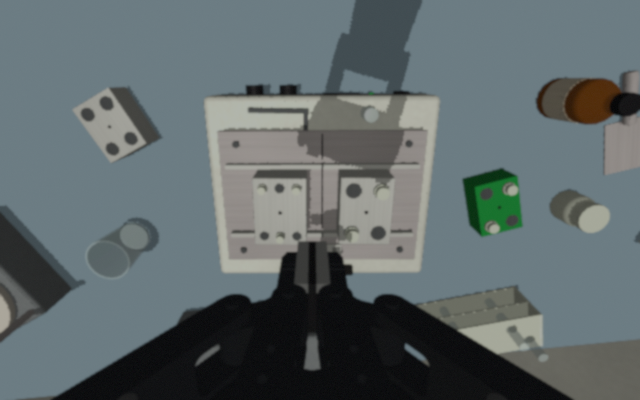

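The wrist view shows the small-well block at (280,210) on the right and the large-well block at (367,208) on the left. The engraved line is at column 322, the vial at (371,114) and the key at (280,112). I'll rectify it and measure.

```bash
cat > rect.py <<'E'
import pickle,sys
from h import *
def rect(s,z,q,S=3,X=(-105,105),Y=(-150,150)):
    xs=np.arange(X[1],X[0],-1/S); ys=np.arange(Y[1],Y[0],-1/S)   # rows: x from back to front, cols: y left to right
    g=np.stack(np.meshgrid(xs,ys,indexing='ij'),-1); w=wor(g,q).reshape(-1,2)
    p=cv2.projectPoints(np.c_[w,np.full(len(w),z)],s["rvec"],s["tvec"],s["camera_matrix"],None)[0].reshape(len(xs),len(ys),2).astype(np.float32)
    return cv2.remap(s["img"],p[...,0],p[...,1],cv2.INTER_CUBIC),xs,ys
def edges(s,z,q,x0,x1,thr=4):
    im,xs,ys=rect(s,z,q); m=(xs>x0)&(xs<x1); g=cv2.GaussianBlur(cv2.cvtColor(im,cv2.COLOR_BGR2GRAY),(0,0),2)[m].mean(0); d=np.gradient(g)
    return [(round(float(ys[i]),1),round(float(d[i]),1)) for i in range(1,len(d)-1) if abs(d[i])>thr and abs(d[i])>=max(abs(d[i-1]),abs(d[i+1]))],g
E
python3 - <<'E'
from rect import *
q=[546.7,-57.6,np.radians(-6.7)]
s=pickle.load(open("pics/w2.pkl","rb"))
a,_,_=rect(s,110,q,2.6);b,_,_=rect(s,160,q,2.6,X=(-60,60))
o=np.vstack([a,b]); 
if o.shape[0]>600:o=o[:600] 
print(a.shape,b.shape)
for k in (-52,0,52): # reference ticks at centre line
    pass
cv2.imwrite("pics/r1.png",np.vstack([a[60:],b])[:860])
for z,x0,x1 in ((110,-85,-65),(110,-40,-10),(160,-46,-42),(160,-3,3)): print(z,x0,edges(s,z,q,x0,x1,2.)[0])
E
```

```text
(546, 781, 3) (312, 781, 3)
110 -85 [(141.7, -2.7), (121.3, -2.4), (113.0, 2.5), (105.0, -2.5), (-1.3, -3.4), (-4.7, 3.4), (-24.0, 2.9), (-118.3, -2.6), (-127.0, 2.3), (-147.3, 2.6)]
110 -40 [(141.7, -2.4), (94.3, -2.2), (33.0, 2.0), (24.3, -4.8), (20.0, 5.5), (-1.0, -4.4), (-4.3, 4.5), (-20.3, -4.5), (-25.7, 4.1), (-58.7, -2.5), (-70.3, 2.4), (-147.7, 2.4)]
160 -46 [(135.0, 3.7), (134.7, 3.7), (125.0, -2.9), (85.7, -2.9), (84.7, -3.1), (84.0, -2.9), (64.0, 3.6), (20.0, -6.5), (16.3, 6.3), (-2.7, -4.7), (-5.7, 4.7), (-19.3, -4.7), (-25.0, 4.6), (-133.0, 2.8), (-145.0, -4.2)]
160 -3 [(134.7, 3.2), (134.0, 3.3), (125.0, -2.4), (124.7, -2.4), (124.0, -2.4), (88.0, 2.4), (56.3, -3.8), (52.3, 3.7), (19.3, -7.6), (-2.7, -3.3), (-5.7, 5.3), (-20.7, -4.4), (-25.0, 6.8), (-58.0, -3.7), (-61.7, 4.0), (-93.3, -2.1), (-132.7, 2.7), (-133.3, 2.7), (-145.3, -3.9)]
```

```bash
python3 -c "
import cv2;i=cv2.imread('pics/r1.png');print(i.shape);cv2.imwrite('pics/r1s.png',cv2.resize(i,(780,int(i.shape[0]*1.0)))[-0:][:800])
i=cv2.resize(i,None,fx=.8,fy=.73);print(i.shape);cv2.imwrite('pics/r1s.png',i)"
```

```text
(798, 781, 3)
(583, 625, 3)
```

View pics/r1s.png

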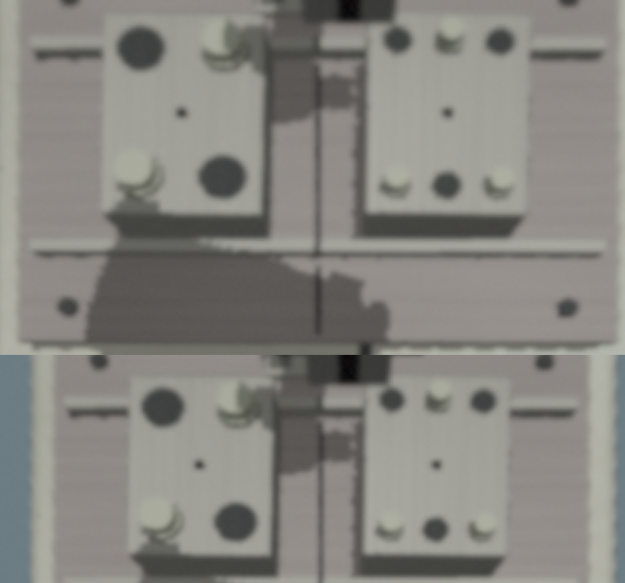

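At z=110 the engraved line lies about 2.8 mm right of the top camera's estimate, so I take the mean: mark ≈ (546.5, -59.0), yaw -6.7°. The centre-dot offsets put the blocks about 57 mm left and 57 mm right of the line. For both pushes I'll keep this yaw and tilt the tool 15° outwards, so that only the fingertip touches, low on the face.

move_arm --steps '[{"grip": -1, "tx": 0.102, "ty": 0.141, "tz": 0, "ax": -14.9, "ay": 1.75, "az": 0}, {"grip": -1, "tx": 0.102, "ty": 0.141, "tz": 0, "ax": -14.9, "ay": 1.75, "az": 0}, {"grip": -1, "tx": 0.102, "ty": 0.141, "tz": 0, "ax": -14.9, "ay": 1.75, "az": 0}, {"grip": -1, "tx": 0.102, "ty": 0.141, "tz": 0, "ax": -14.9, "ay": 1.75, "az": 0}, {"grip": -1, "tx": 0.102, "ty": 0.141, "tz": 0, "ax": -14.9, "ay": 1.75, "az": 0}, {"grip": -1, "tx": 0.102, "ty": 0.141, "tz": 0, "ax": -14.9, "ay": 1.75, "az": 0}, {"grip": -1, "tx": 0.102, "ty": 0.141, "tz": 0, "ax": -14.9, "ay": 1.75, "az": 0}]'

```text
time: 2.7
eef_pos: [561.8, 83.5, 430.4]
orientation: [[-0.993, 0.111, -0.031], [0.115, 0.959, -0.257], [0.002, -0.259, -0.966]]
force: [-0.1, 0.2, 1.4]
width: 0.0
```

move_arm --steps '[{"grip": -1, "tx": 0, "ty": 0, "tz": -0.25, "ax": 0, "ay": 0, "az": 0}, {"grip": -1, "tx": 0, "ty": 0, "tz": -0.25, "ax": 0, "ay": 0, "az": 0}, {"grip": -1, "tx": 0, "ty": 0, "tz": -0.25, "ax": 0, "ay": 0, "az": 0}, {"grip": -1, "tx": 0, "ty": 0, "tz": -0.25, "ax": 0, "ay": 0, "az": 0}, {"grip": -1, "tx": 0, "ty": 0, "tz": -0.25, "ax": 0, "ay": 0, "az": 0}, {"grip": -1, "tx": 0, "ty": 0, "tz": -0.25, "ax": 0, "ay": 0, "az": 0}, {"grip": -1, "tx": 0, "ty": 0, "tz": -0.25, "ax": 0, "ay": 0, "az": 0}, {"grip": -1, "tx": 0, "ty": 0, "tz": -0.25, "ax": 0, "ay": 0, "az": 0}]'

```text
time: 3.37
eef_pos: [560.5, 81.5, 180.3]
orientation: [[-0.993, 0.113, -0.035], [0.118, 0.959, -0.258], [0.004, -0.26, -0.966]]
force: [1.0, -0.0, 0.8]
width: -0.001
```

move_arm --steps '[{"grip": -1, "tx": 0, "ty": 0, "tz": -0.02, "ax": 0, "ay": 0, "az": 0}, {"grip": -1, "tx": 0, "ty": 0, "tz": -0.035, "ax": 0, "ay": 0, "az": 0}, {"grip": -1, "tx": 0, "ty": 0, "tz": -0.047, "ax": 0, "ay": 0, "az": 0}, {"grip": -1, "tx": 0, "ty": 0, "tz": -0.055, "ax": 0, "ay": 0, "az": 0}, {"grip": -1, "tx": 0, "ty": 0, "tz": -0.055, "ax": 0, "ay": 0, "az": 0}, {"grip": -1, "tx": 0, "ty": 0, "tz": -0.055, "ax": 0, "ay": 0, "az": 0}]'

```text
time: 3.87
eef_pos: [563.1, 82.4, 127.7]
orientation: [[-0.993, 0.114, -0.028], [0.117, 0.959, -0.257], [-0.002, -0.259, -0.966]]
force: [-0.5, 0.2, -0.5]
width: 0.0
```

```bash
python3 snap.py wrist w3; python3 snap.py side s3; python3 -c "
import cv2,numpy as np
a=cv2.resize(cv2.imread('pics/w3.png'),(480,300));b=cv2.resize(cv2.imread('pics/s3.png')[150:310,250:440],None,fx=2,fy=2)
b=cv2.resize(b,(356,300));cv2.imwrite('pics/v7.png',np.hstack([a,b])[:,:800])"
```

```text
3.9167 [563.3  82.5 127.9] [[-0.993, 0.114, -0.028], [0.117, 0.959, -0.257], [-0.002, -0.259, -0.966]] [ 0.21  0.27 -0.27]
3.9667 [563.3  82.5 127.9] [[-0.993, 0.114, -0.028], [0.117, 0.959, -0.257], [-0.003, -0.259, -0.966]] [ 0.44 -0.33  0.33]
```

View pics/v7.png

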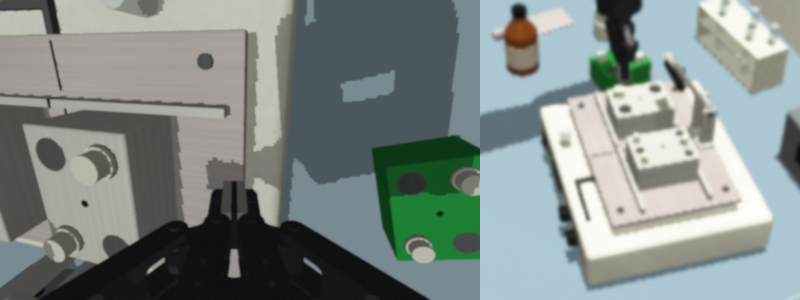

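The wrist crop (left) shows the fingertip just outside the left block and between the rails. The side crop (right) shows the tool clear of the raised arm. Now the approach.

move_arm --steps '[{"grip": -1, "tx": -0.0012, "ty": -0.0099, "tz": -0.002, "ax": 0, "ay": 0, "az": 0}, {"grip": -1, "tx": -0.0021, "ty": -0.0179, "tz": -0.003, "ax": 0, "ay": 0, "az": 0}, {"grip": -1, "tx": -0.0028, "ty": -0.0238, "tz": -0.003, "ax": 0, "ay": 0, "az": 0}, {"grip": -1, "tx": -0.003, "ty": -0.0258, "tz": -0.003, "ax": 0, "ay": 0, "az": 0}, {"grip": -1, "tx": -0.0032, "ty": -0.0273, "tz": -0.003, "ax": 0, "ay": 0, "az": 0}, {"grip": -1, "tx": -0.0033, "ty": -0.0283, "tz": -0.003, "ax": 0, "ay": 0, "az": 0}]'

```text
time: 4.47
eef_pos: [559.0, 53.9, 123.3]
orientation: [[-0.993, 0.113, -0.03], [0.117, 0.959, -0.257], [-0.0, -0.259, -0.966]]
force: [-0.2, 0.6, -0.5]
width: 0.003
```

move_arm --steps '[{"grip": -1, "tx": -0.0001, "ty": -0.001, "tz": 0, "ax": 0, "ay": 0, "az": 0}, {"grip": -1, "tx": -0.0002, "ty": -0.002, "tz": 0, "ax": 0, "ay": 0, "az": 0}, {"grip": -1, "tx": -0.0004, "ty": -0.003, "tz": 0, "ax": 0, "ay": 0, "az": 0}, {"grip": -1, "tx": -0.0005, "ty": -0.004, "tz": 0, "ax": 0, "ay": 0, "az": 0}]'

```text
time: 4.8
eef_pos: [558.5, 50.3, 123.3]
orientation: [[-0.993, 0.113, -0.03], [0.117, 0.959, -0.257], [-0.0, -0.259, -0.966]]
force: [0.9, 0.3, 0.2]
width: 0.001
```

move_arm --steps '[{"grip": -1, "tx": -0.0001, "ty": -0.001, "tz": 0, "ax": 0, "ay": 0, "az": 0}, {"grip": -1, "tx": -0.0002, "ty": -0.002, "tz": 0, "ax": 0, "ay": 0, "az": 0}, {"grip": -1, "tx": -0.0004, "ty": -0.003, "tz": 0, "ax": 0, "ay": 0, "az": 0}, {"grip": -1, "tx": -0.0005, "ty": -0.004, "tz": 0, "ax": 0, "ay": 0, "az": 0}]'

```text
time: 5.13
eef_pos: [558.0, 46.2, 123.3]
orientation: [[-0.993, 0.113, -0.03], [0.117, 0.959, -0.257], [-0.0, -0.259, -0.966]]
force: [0.1, -0.5, 1.1]
width: -0.001
```

move_arm --steps '[{"grip": -1, "tx": 0.0003, "ty": -0.001, "tz": 0, "ax": 0, "ay": 0, "az": 0}, {"grip": -1, "tx": 0.0006, "ty": -0.002, "tz": 0, "ax": 0, "ay": 0, "az": 0}, {"grip": -1, "tx": 0.0005, "ty": -0.003, "tz": 0, "ax": 0, "ay": 0, "az": 0}]'

```text
time: 5.38
eef_pos: [558.6, 43.1, 123.3]
orientation: [[-0.993, 0.113, -0.03], [0.117, 0.959, -0.257], [-0.0, -0.259, -0.966]]
force: [0.4, -0.5, 0.3]
width: 0.002
```

move_arm --steps '[{"grip": -1, "tx": -0.0001, "ty": -0.001, "tz": 0, "ax": 0, "ay": 0, "az": 0}, {"grip": -1, "tx": -0.0002, "ty": -0.002, "tz": 0, "ax": 0, "ay": 0, "az": 0}, {"grip": -1, "tx": -0.0004, "ty": -0.003, "tz": 0, "ax": 0, "ay": 0, "az": 0}]'

```text
time: 5.63
eef_pos: [558.2, 40.7, 123.3]
orientation: [[-0.993, 0.113, -0.03], [0.117, 0.96, -0.256], [-0.0, -0.258, -0.966]]
force: [0.8, 2.9, 0.6]
width: -0.0
```

move_arm --steps '[{"grip": -1, "tx": -0.0001, "ty": -0.001, "tz": 0, "ax": 0, "ay": 0, "az": 0}, {"grip": -1, "tx": -0.0002, "ty": -0.002, "tz": 0, "ax": 0, "ay": 0, "az": 0}, {"grip": -1, "tx": -0.0004, "ty": -0.003, "tz": 0, "ax": 0, "ay": 0, "az": 0}]'

```text
time: 5.88
eef_pos: [557.8, 37.4, 123.3]
orientation: [[-0.993, 0.113, -0.03], [0.117, 0.959, -0.257], [-0.0, -0.259, -0.966]]
force: [-0.0, 3.5, 0.4]
width: -0.001
```

move_arm --steps '[{"grip": -1, "tx": -0.0001, "ty": -0.001, "tz": 0, "ax": 0, "ay": 0, "az": 0}, {"grip": -1, "tx": -0.0002, "ty": -0.002, "tz": 0, "ax": 0, "ay": 0, "az": 0}, {"grip": -1, "tx": -0.0004, "ty": -0.003, "tz": 0, "ax": 0, "ay": 0, "az": 0}, {"grip": -1, "tx": -0.0005, "ty": -0.004, "tz": 0, "ax": 0, "ay": 0, "az": 0}, {"grip": -1, "tx": -0.0006, "ty": -0.005, "tz": 0, "ax": 0, "ay": 0, "az": 0}, {"grip": -1, "tx": -0.0007, "ty": -0.006, "tz": 0, "ax": 0, "ay": 0, "az": 0}]'

```text
time: 6.38
eef_pos: [557.0, 31.2, 123.3]
orientation: [[-0.993, 0.113, -0.03], [0.117, 0.959, -0.257], [-0.0, -0.259, -0.966]]
force: [0.2, 3.0, -0.7]
width: 0.004
```

move_arm --steps '[{"grip": -1, "tx": -0.0001, "ty": -0.001, "tz": 0, "ax": 0, "ay": 0, "az": 0}, {"grip": -1, "tx": -0.0002, "ty": -0.002, "tz": 0, "ax": 0, "ay": 0, "az": 0}, {"grip": -1, "tx": -0.0004, "ty": -0.003, "tz": 0, "ax": 0, "ay": 0, "az": 0}, {"grip": -1, "tx": -0.0005, "ty": -0.004, "tz": 0, "ax": 0, "ay": 0, "az": 0}, {"grip": -1, "tx": -0.0006, "ty": -0.005, "tz": 0, "ax": 0, "ay": 0, "az": 0}, {"grip": -1, "tx": -0.0007, "ty": -0.006, "tz": 0, "ax": 0, "ay": 0, "az": 0}]'

```text
time: 6.88
eef_pos: [556.3, 25.1, 123.3]
orientation: [[-0.993, 0.113, -0.03], [0.117, 0.959, -0.257], [-0.0, -0.259, -0.966]]
force: [0.0, 2.9, 0.5]
width: -0.004
```

```bash
python3 snap.py top t4
python3 - <<'E'
from rect import *
q=[546.7,-57.6,np.radians(-6.7)]
for f in ("t4",):
    s=pickle.load(open(f"pics/{f}.pkl","rb"))
    for z,x0,x1 in ((110,-90,-65),(110,-45,-10),(160,-46,-38),(160,-20,20)): print(z,x0,edges(s,z,q,x0,x1,2.)[0])
E
```

```text
6.9333 [556.3  25.  123.3] [[-0.993, 0.113, -0.03], [0.117, 0.959, -0.257], [-0.0, -0.259, -0.966]] [0.72 2.57 0.8 ]
110 -90 [(82.3, 11.9), (2.3, -9.2), (-1.3, 10.2), (-115.0, -5.4), (-123.0, 2.8), (-124.0, 2.8), (-145.0, 3.1)]
110 -45 [(117.0, -4.1), (85.0, 10.5), (80.0, -9.3), (75.0, 11.3), (68.7, -4.4), (65.0, 2.4), (29.3, -6.5), (10.0, 4.3), (2.3, -11.1), (-1.7, 11.5), (-17.0, -9.3), (-21.0, -3.0), (-26.3, 13.4), (-33.0, -3.9), (-36.3, 3.5), (-56.7, -4.8), (-68.3, 3.9), (-79.3, -2.8), (-98.0, -3.7), (-145.7, 3.0)]
160 -46 [(138.0, -4.5), (134.7, 5.1), (114.0, -8.0), (110.7, 2.1), (83.3, 12.2), (79.7, -13.1), (75.0, 13.2), (71.3, -2.1), (5.0, -10.2), (1.7, 13.6), (-1.7, -2.0), (-14.0, -11.4), (-21.3, 16.1), (-25.0, -2.6), (-55.0, -3.3), (-58.7, 2.5), (-75.7, -2.5), (-84.0, 3.0), (-89.7, -2.9), (-135.3, 3.6), (-148.3, -2.7)]
160 -20 [(137.7, 4.0), (118.0, -4.1), (86.7, -2.6), (75.7, 3.4), (67.3, 2.3), (64.0, -3.8), (55.7, 4.0), (52.3, -2.1), (47.3, 9.3), (42.7, -2.3), (38.3, 2.2), (5.7, -15.7), (2.0, 13.7), (-13.3, -9.3), (-17.7, -3.2), (-22.3, 15.1), (-90.7, -5.2), (-94.0, 2.2), (-135.3, 3.1), (-148.7, -3.4)]
```

move_arm --steps '[{"grip": -1, "tx": -0.0001, "ty": -0.001, "tz": 0, "ax": 0, "ay": 0, "az": 0}, {"grip": -1, "tx": -0.0002, "ty": -0.002, "tz": 0, "ax": 0, "ay": 0, "az": 0}, {"grip": -1, "tx": -0.0004, "ty": -0.003, "tz": 0, "ax": 0, "ay": 0, "az": 0}, {"grip": -1, "tx": -0.0005, "ty": -0.004, "tz": 0, "ax": 0, "ay": 0, "az": 0}, {"grip": -1, "tx": -0.0006, "ty": -0.0048, "tz": 0, "ax": 0, "ay": 0, "az": 0}, {"grip": -1, "tx": -0.0006, "ty": -0.0048, "tz": 0, "ax": 0, "ay": 0, "az": 0}]'

```text
time: 7.43
eef_pos: [555.7, 20.2, 123.3]
orientation: [[-0.993, 0.113, -0.03], [0.117, 0.959, -0.257], [0.0, -0.259, -0.966]]
force: [1.7, 2.7, 0.5]
width: -0.003
```

```bash
python3 snap.py top t5
cat > m.py <<'E'
from rect import *
q=[546.7,-57.6,np.radians(-6.7)]
s=pickle.load(open(f"pics/{sys.argv[1]}.pkl","rb"))
for z,x0,x1 in ((110,-90,-65),(160,-46,-38),(160,-20,20)): print(z,x0,[e for e in edges(s,z,q,x0,x1,2.)[0] if abs(e[0])<100])
E
python3 m.py t5
```

```text
7.4833 [555.7  20.2 123.3] [[-0.993, 0.113, -0.03], [0.117, 0.959, -0.257], [0.0, -0.259, -0.966]] [ 0.37  1.77 -0.61]
110 -90 [(76.7, 11.7), (2.3, -9.2), (-1.3, 10.3)]
160 -46 [(78.0, 12.9), (74.3, -13.2), (69.7, 13.5), (66.3, -2.6), (20.0, -2.1), (2.3, -2.3), (2.0, -2.3), (-1.0, 2.1), (-14.0, -11.3), (-21.3, 16.2), (-25.0, -2.6), (-55.0, -3.2), (-58.3, 2.6), (-75.7, -2.5), (-83.7, 3.1), (-89.7, -2.9)]
160 -20 [(80.7, -2.0), (70.3, 3.5), (61.7, 3.2), (58.3, -3.2), (50.0, 3.8), (42.0, 9.8), (37.7, -2.1), (1.7, -4.7), (-13.3, -9.3), (-17.7, -3.3), (-22.3, 15.2), (-90.7, -5.1), (-94.0, 2.1)]
```

The left block is in place, with its outer face 69.5 mm left of the line. Now I retreat and go round to the right.

move_arm --steps '[{"grip": -1, "tx": 0.0012, "ty": 0.01, "tz": 0, "ax": 0, "ay": 0, "az": 0}, {"grip": -1, "tx": 0.0035, "ty": 0.03, "tz": 0.005, "ax": 0, "ay": 0, "az": 0}, {"grip": -1, "tx": 0.0035, "ty": 0.03, "tz": 0.25, "ax": 0, "ay": 0, "az": 0}, {"grip": -1, "tx": 0.0035, "ty": 0.03, "tz": 0.25, "ax": 0, "ay": 0, "az": 0}, {"grip": -1, "tx": 0.0035, "ty": 0.03, "tz": 0.25, "ax": 0, "ay": 0, "az": 0}, {"grip": -1, "tx": 0.0035, "ty": 0.03, "tz": 0.25, "ax": 0, "ay": 0, "az": 0}, {"grip": -1, "tx": 0.0035, "ty": 0.03, "tz": 0.25, "ax": 0, "ay": 0, "az": 0}, {"grip": -1, "tx": 0.0035, "ty": 0.03, "tz": 0.25, "ax": 0, "ay": 0, "az": 0}]'

```text
time: 8.15
eef_pos: [559.1, 50.6, 376.6]
orientation: [[-0.993, 0.113, -0.028], [0.117, 0.959, -0.258], [-0.002, -0.26, -0.966]]
force: [1.0, 0.1, 0.3]
width: -0.005
```

move_arm --steps '[{"grip": -1, "tx": -0.029, "ty": -0.248, "tz": 0.06, "ax": 29.8, "ay": -3.5, "az": 0}, {"grip": -1, "tx": -0.029, "ty": -0.248, "tz": 0.06, "ax": 29.8, "ay": -3.5, "az": 0}, {"grip": -1, "tx": -0.029, "ty": -0.248, "tz": 0.06, "ax": 29.8, "ay": -3.5, "az": 0}, {"grip": -1, "tx": -0.029, "ty": -0.248, "tz": 0.06, "ax": 29.8, "ay": -3.5, "az": 0}, {"grip": -1, "tx": -0.029, "ty": -0.248, "tz": 0.06, "ax": 29.8, "ay": -3.5, "az": 0}, {"grip": -1, "tx": -0.029, "ty": -0.248, "tz": 0.06, "ax": 29.8, "ay": -3.5, "az": 0}, {"grip": -1, "tx": -0.029, "ty": -0.248, "tz": 0.06, "ax": 29.8, "ay": -3.5, "az": 0}, {"grip": -1, "tx": -0.029, "ty": -0.248, "tz": 0.06, "ax": 29.8, "ay": -3.5, "az": 0}]'

```text
time: 8.82
eef_pos: [529.9, -200.1, 433.4]
orientation: [[-0.993, 0.117, 0.031], [0.121, 0.959, 0.256], [0.001, 0.258, -0.966]]
force: [0.3, 0.3, -0.0]
width: -0.005
```

move_arm --steps '[{"grip": -1, "tx": 0, "ty": 0, "tz": -0.26, "ax": 0, "ay": 0, "az": 0}, {"grip": -1, "tx": 0, "ty": 0, "tz": -0.26, "ax": 0, "ay": 0, "az": 0}, {"grip": -1, "tx": 0, "ty": 0, "tz": -0.26, "ax": 0, "ay": 0, "az": 0}, {"grip": -1, "tx": 0, "ty": 0, "tz": -0.26, "ax": 0, "ay": 0, "az": 0}, {"grip": -1, "tx": 0, "ty": 0, "tz": -0.26, "ax": 0, "ay": 0, "az": 0}, {"grip": -1, "tx": 0, "ty": 0, "tz": -0.26, "ax": 0, "ay": 0, "az": 0}, {"grip": -1, "tx": 0, "ty": 0, "tz": -0.26, "ax": 0, "ay": 0, "az": 0}, {"grip": -1, "tx": 0, "ty": 0, "tz": -0.26, "ax": 0, "ay": 0, "az": 0}]'

```text
time: 9.48
eef_pos: [528.4, -194.3, 169.7]
orientation: [[-0.993, 0.113, 0.023], [0.115, 0.958, 0.262], [0.007, 0.263, -0.965]]
force: [-0.2, 0.6, -0.2]
width: -0.002
```

move_arm --steps '[{"grip": -1, "tx": 0, "ty": 0, "tz": -0.015, "ax": 0, "ay": 0, "az": 0}, {"grip": -1, "tx": 0, "ty": 0, "tz": -0.03, "ax": 0, "ay": 0, "az": 0}, {"grip": -1, "tx": 0, "ty": 0, "tz": -0.043, "ax": 0, "ay": 0, "az": 0}, {"grip": -1, "tx": 0, "ty": 0, "tz": -0.05, "ax": 0, "ay": 0, "az": 0}, {"grip": -1, "tx": 0, "ty": 0, "tz": -0.05, "ax": 0, "ay": 0, "az": 0}, {"grip": -1, "tx": 0, "ty": 0, "tz": -0.05, "ax": 0, "ay": 0, "az": 0}]'

```text
time: 9.98
eef_pos: [530.8, -197.7, 124.3]
orientation: [[-0.993, 0.112, 0.031], [0.117, 0.959, 0.256], [-0.001, 0.258, -0.966]]
force: [0.1, 1.0, 1.2]
width: -0.0
```

```bash
python3 snap.py top t6; python3 m.py t6;python3 snap.py wrist w6
```

```text
10.0333 [ 531.  -197.9  124.6] [[-0.993, 0.112, 0.032], [0.117, 0.96, 0.256], [-0.002, 0.258, -0.966]] [-0.03  0.58  0.34]
110 -90 [(2.3, -9.4), (-1.3, 10.5), (-66.0, -4.2), (-71.3, -2.8)]
160 -46 [(74.7, -12.1), (69.7, 13.5), (66.3, -2.4), (20.0, -2.1), (2.0, -2.3), (-1.0, 2.1), (-14.0, -11.8), (-21.3, 16.1), (-25.0, -2.2), (-55.0, -3.3), (-58.7, 2.7), (-75.7, -2.4), (-84.7, -7.8)]
160 -20 [(75.0, -10.4), (70.0, 12.9), (1.7, -4.5), (-13.3, -9.6), (-17.7, -3.4), (-22.3, 15.2), (-91.0, -10.1)]
10.0833 [ 531.  -198.   124.7] [[-0.993, 0.112, 0.032], [0.117, 0.96, 0.256], [-0.002, 0.258, -0.966]] [-0.52  0.53 -1.15]
```

move_arm --steps '[{"grip": -1, "tx": 0.0012, "ty": 0.0099, "tz": 0, "ax": 0, "ay": 0, "az": 0}, {"grip": -1, "tx": 0.0023, "ty": 0.0198, "tz": -0.001, "ax": 0, "ay": 0, "az": 0}, {"grip": -1, "tx": 0.0032, "ty": 0.0275, "tz": -0.001, "ax": 0, "ay": 0, "az": 0}, {"grip": -1, "tx": 0.0036, "ty": 0.0308, "tz": -0.001, "ax": 0, "ay": 0, "az": 0}, {"grip": -1, "tx": 0.0039, "ty": 0.0328, "tz": -0.001, "ax": 0, "ay": 0, "az": 0}, {"grip": -1, "tx": 0.004, "ty": 0.0338, "tz": -0.001, "ax": 0, "ay": 0, "az": 0}]'

```text
time: 10.58
eef_pos: [534.3, -163.2, 122.3]
orientation: [[-0.993, 0.112, 0.03], [0.116, 0.959, 0.257], [0.0, 0.259, -0.966]]
force: [0.4, -0.6, -0.3]
width: 0.001
```

move_arm --steps '[{"grip": -1, "tx": 0.0001, "ty": 0.001, "tz": 0, "ax": 0, "ay": 0, "az": 0}, {"grip": -1, "tx": 0.0002, "ty": 0.002, "tz": 0, "ax": 0, "ay": 0, "az": 0}, {"grip": -1, "tx": 0.0004, "ty": 0.003, "tz": 0, "ax": 0, "ay": 0, "az": 0}, {"grip": -1, "tx": 0.0005, "ty": 0.004, "tz": 0, "ax": 0, "ay": 0, "az": 0}, {"grip": -1, "tx": 0.0006, "ty": 0.005, "tz": 0, "ax": 0, "ay": 0, "az": 0}, {"grip": -1, "tx": 0.0007, "ty": 0.006, "tz": 0, "ax": 0, "ay": 0, "az": 0}]'

```text
time: 11.08
eef_pos: [535.0, -158.3, 122.3]
orientation: [[-0.993, 0.113, 0.031], [0.117, 0.959, 0.256], [-0.0, 0.258, -0.966]]
force: [-0.6, -3.1, -0.6]
width: -0.002
```

move_arm --steps '[{"grip": -1, "tx": 0.0001, "ty": 0.001, "tz": 0, "ax": 0, "ay": 0, "az": 0}, {"grip": -1, "tx": 0.0002, "ty": 0.002, "tz": 0, "ax": 0, "ay": 0, "az": 0}, {"grip": -1, "tx": 0.0004, "ty": 0.003, "tz": 0, "ax": 0, "ay": 0, "az": 0}, {"grip": -1, "tx": 0.0005, "ty": 0.004, "tz": 0, "ax": 0, "ay": 0, "az": 0}]'

```text
time: 11.42
eef_pos: [535.5, -153.8, 122.3]
orientation: [[-0.993, 0.113, 0.03], [0.117, 0.959, 0.257], [-0.0, 0.259, -0.966]]
force: [-0.1, -2.3, -0.3]
width: -0.004
```

move_arm --steps '[{"grip": -1, "tx": 0.0001, "ty": 0.001, "tz": 0, "ax": 0, "ay": 0, "az": 0}, {"grip": -1, "tx": 0.0002, "ty": 0.002, "tz": 0, "ax": 0, "ay": 0, "az": 0}, {"grip": -1, "tx": 0.0004, "ty": 0.003, "tz": 0, "ax": 0, "ay": 0, "az": 0}, {"grip": -1, "tx": 0.0005, "ty": 0.004, "tz": 0, "ax": 0, "ay": 0, "az": 0}]'

```text
time: 11.75
eef_pos: [536.0, -149.7, 122.3]
orientation: [[-0.993, 0.113, 0.03], [0.117, 0.959, 0.257], [-0.0, 0.259, -0.966]]
force: [-0.7, -4.0, -0.9]
width: 0.0
```

```bash
python3 snap.py top t7; python3 m.py t7
```

```text
11.8 [ 535.9 -149.5  122.3] [[-0.993, 0.113, 0.03], [0.117, 0.959, 0.257], [0.0, 0.259, -0.966]] [-0.72 -2.21 -0.56]
110 -90 [(2.3, -9.5), (-1.3, 10.5), (-20.7, -6.2), (-28.7, -3.0)]
160 -46 [(74.7, -12.1), (69.7, 13.4), (66.3, -2.4), (20.0, -2.1), (-1.0, -9.3), (-6.0, -5.2), (-10.7, 15.7), (-23.7, 2.1), (-24.0, 2.1), (-29.3, 2.4), (-43.7, -9.6), (-48.0, 2.1), (-76.0, 5.6), (-76.3, 5.6), (-89.7, -13.8)]
160 -20 [(75.0, -10.5), (70.0, 12.8), (33.0, 2.0), (1.3, -4.3), (-2.3, -8.0), (-6.7, -2.7), (-10.7, 15.2), (-42.3, -2.1), (-48.3, -4.9), (-61.7, -8.3), (-66.3, 2.1), (-71.0, -2.6)]
```

move_arm --steps '[{"grip": -1, "tx": 0.0001, "ty": 0.001, "tz": 0, "ax": 0, "ay": 0, "az": 0}, {"grip": -1, "tx": 0.0002, "ty": 0.002, "tz": 0, "ax": 0, "ay": 0, "az": 0}, {"grip": -1, "tx": 0.0004, "ty": 0.003, "tz": 0, "ax": 0, "ay": 0, "az": 0}, {"grip": -1, "tx": 0.0005, "ty": 0.004, "tz": 0, "ax": 0, "ay": 0, "az": 0}, {"grip": -1, "tx": 0.0006, "ty": 0.005, "tz": 0, "ax": 0, "ay": 0, "az": 0}, {"grip": -1, "tx": 0.0007, "ty": 0.006, "tz": 0, "ax": 0, "ay": 0, "az": 0}, {"grip": -1, "tx": 0.0008, "ty": 0.007, "tz": 0, "ax": 0, "ay": 0, "az": 0}, {"grip": -1, "tx": 0.0009, "ty": 0.008, "tz": 0, "ax": 0, "ay": 0, "az": 0}]'

```text
time: 12.47
eef_pos: [536.8, -141.7, 122.3]
orientation: [[-0.993, 0.113, 0.03], [0.117, 0.959, 0.257], [-0.0, 0.259, -0.966]]
force: [-0.4, -3.3, -0.1]
width: -0.002
```

move_arm --steps '[{"grip": -1, "tx": 0, "ty": 0.0005, "tz": 0, "ax": 0, "ay": 0, "az": 0}, {"grip": -1, "tx": 0.0001, "ty": 0.001, "tz": 0, "ax": 0, "ay": 0, "az": 0}]'

```text
time: 12.63
eef_pos: [536.9, -140.7, 122.3]
orientation: [[-0.993, 0.113, 0.03], [0.117, 0.959, 0.257], [0.0, 0.259, -0.966]]
force: [-0.9, -2.6, 0.7]
width: 0.004
```

move_arm --steps '[{"grip": -1, "tx": 0, "ty": 0.0005, "tz": 0, "ax": 0, "ay": 0, "az": 0}, {"grip": -1, "tx": 0.0001, "ty": 0.001, "tz": 0, "ax": 0, "ay": 0, "az": 0}]'

```text
time: 12.8
eef_pos: [537.0, -139.7, 122.3]
orientation: [[-0.993, 0.113, 0.03], [0.117, 0.959, 0.257], [0.0, 0.259, -0.966]]
force: [-0.7, -3.7, 0.6]
width: -0.003
```

```bash
python3 snap.py top t8; python3 m.py t8
```

```text
12.85 [ 537.  -139.6  122.3] [[-0.993, 0.113, 0.03], [0.117, 0.959, 0.257], [0.0, 0.259, -0.966]] [-1.45 -3.07 -0.51]
110 -90 [(2.3, -9.6), (-1.3, 10.5), (-13.3, -6.2)]
160 -46 [(74.7, -12.0), (69.7, 13.4), (66.3, -2.4), (20.0, -2.1), (2.0, -10.3), (-1.0, 13.2), (-34.0, -7.6), (-68.3, 8.1), (-73.3, -3.9), (-79.3, -14.1)]
160 -20 [(75.0, -10.4), (70.0, 12.8), (1.7, -10.5), (-1.7, 12.6), (-38.7, -4.8), (-51.0, -9.4), (-55.7, 2.5), (-60.3, -2.9), (-70.0, -2.8)]
```

move_arm --steps '[{"grip": -1, "tx": 0, "ty": 0.0003, "tz": 0, "ax": 0, "ay": 0, "az": 0}, {"grip": -1, "tx": 0.0001, "ty": 0.0006, "tz": 0, "ax": 0, "ay": 0, "az": 0}]'

```text
time: 13.02
eef_pos: [537.1, -139.3, 122.3]
orientation: [[-0.993, 0.113, 0.03], [0.117, 0.959, 0.257], [0.0, 0.259, -0.966]]
force: [-0.9, -5.2, 0.4]
width: -0.001
```

move_arm --steps '[{"grip": -1, "tx": 0, "ty": 0.0003, "tz": 0, "ax": 0, "ay": 0, "az": 0}, {"grip": -1, "tx": 0.0001, "ty": 0.0006, "tz": 0, "ax": 0, "ay": 0, "az": 0}]'

```text
time: 13.18
eef_pos: [537.3, -138.8, 122.3]
orientation: [[-0.993, 0.113, 0.031], [0.117, 0.959, 0.257], [-0.0, 0.258, -0.966]]
force: [0.6, -4.3, 0.5]
width: 0.001
```

```bash
python3 snap.py top t9; python3 m.py t9
```

```text
13.2333 [ 537.4 -138.7  122.3] [[-0.993, 0.113, 0.031], [0.117, 0.959, 0.257], [-0.0, 0.258, -0.966]] [ 0.14 -4.68 -0.34]
110 -90 [(2.3, -9.5), (-1.3, 10.5), (-13.0, -4.9), (-95.0, -2.4)]
160 -46 [(74.7, -12.0), (69.7, 13.2), (20.0, -2.4), (2.0, -9.3), (-1.0, 11.9), (-29.7, -2.8), (-34.3, -9.4), (-37.7, 2.7), (-65.7, 8.8), (-68.7, -4.2), (-71.3, 2.7), (-78.0, -11.0)]
160 -20 [(75.0, -10.4), (70.0, 12.9), (33.0, 2.0), (2.3, -7.0), (-1.0, 9.0), (-36.7, -5.2), (-49.7, -9.0), (-54.7, 2.4), (-59.7, -3.1), (-69.0, -2.6)]
```

move_arm --steps '[{"grip": -1, "tx": 0, "ty": 0.0003, "tz": 0, "ax": 0, "ay": 0, "az": 0}, {"grip": -1, "tx": 0.0001, "ty": 0.0006, "tz": 0, "ax": 0, "ay": 0, "az": 0}]'

```text
time: 13.4
eef_pos: [537.4, -138.4, 122.3]
orientation: [[-0.993, 0.113, 0.03], [0.117, 0.96, 0.256], [-0.0, 0.258, -0.966]]
force: [-1.5, -7.1, 0.1]
width: 0.001
```

```bash
python3 snap.py top t10; python3 m.py t10
```

```text
13.45 [ 537.4 -138.4  122.3] [[-0.993, 0.113, 0.03], [0.117, 0.96, 0.256], [-0.0, 0.258, -0.966]] [-0.14 -5.44 -0.37]
110 -90 [(2.3, -9.4), (-1.3, 10.5), (-13.7, -5.4), (-95.0, -2.2)]
160 -46 [(75.0, -12.0), (74.7, -12.0), (69.7, 12.4), (20.7, -2.5), (2.0, -9.0), (-1.0, 10.2), (-33.0, -7.2), (-37.7, 2.1), (-65.7, 8.9), (-68.7, -4.0), (-69.0, -4.0), (-71.0, 2.4), (-78.0, -11.6)]
160 -20 [(75.0, -10.4), (70.3, 13.0), (2.3, -5.9), (-1.0, 7.7), (-32.0, -2.1), (-36.3, -4.8), (-49.0, -8.8), (-54.3, 2.4), (-59.3, -2.6), (-60.3, -2.4), (-69.0, -2.8)]
```

The force rose to 7 N and the left block's outer face has just begun to move. So the blocks are closed, with the joint at about +0.6 and the line at +0.5. I'll retreat and look.

move_arm --steps '[{"grip": -1, "tx": -0.0012, "ty": -0.01, "tz": 0, "ax": 0, "ay": 0, "az": 0}, {"grip": -1, "tx": -0.0035, "ty": -0.03, "tz": 0.005, "ax": 0, "ay": 0, "az": 0}, {"grip": -1, "tx": -0.0035, "ty": -0.03, "tz": 0.25, "ax": 0, "ay": 0, "az": 0}, {"grip": -1, "tx": -0.0035, "ty": -0.03, "tz": 0.25, "ax": 0, "ay": 0, "az": 0}, {"grip": -1, "tx": -0.0035, "ty": -0.03, "tz": 0.25, "ax": 0, "ay": 0, "az": 0}, {"grip": -1, "tx": -0.0035, "ty": -0.03, "tz": 0.25, "ax": 0, "ay": 0, "az": 0}, {"grip": -1, "tx": -0.0035, "ty": -0.03, "tz": 0.25, "ax": 0, "ay": 0, "az": 0}, {"grip": -1, "tx": -0.0035, "ty": -0.03, "tz": 0.25, "ax": 0, "ay": 0, "az": 0}]'

```text
time: 14.12
eef_pos: [533.5, -167.4, 375.1]
orientation: [[-0.993, 0.112, 0.031], [0.116, 0.959, 0.258], [-0.001, 0.26, -0.966]]
force: [1.0, 0.1, 0.1]
width: -0.005
```

```bash
python3 snap.py top t11; python3 m.py t11; python3 snap.py side s11
python3 - <<'E'
import pickle
from h import *
q=[546.6,-58.5,np.radians(-6.7)]
out=[]
for n,sl,f in (("t11",(130,220,300,420),4),("s11",(160,270,300,420),4)):
    s=pickle.load(open(f"pics/{n}.pkl","rb")); r0,r1,c0,c1=sl
    im=cv2.resize(s["img"][r0:r1,c0:c1],None,fx=f*.8,fy=f*.8,interpolation=cv2.INTER_CUBIC)
    for th,col in ((.95,(0,0,255)),(1.05,(0,255,0)),(1.15,(255,0,0))):
        P=[]
        for r,h,y in ((131,4,0),(116,4,15),(116,4,-15),(131,-4,0)):
            x=88-r*np.cos(th)+h*np.sin(th); z=176+r*np.sin(th)+h*np.cos(th)
            P.append([*wor([x,y],q),z])
        p=cv2.projectPoints(np.array(P),s["rvec"],s["tvec"],s["camera_matrix"],None)[0].reshape(-1,2)
        for u in (p+.5-[c0,r0])*f*.8: cv2.circle(im,tuple(int(v) for v in u),2,col,-1)
    out.append(im)
h=max(o.shape[0] for o in out); out=[cv2.copyMakeBorder(o,0,h-o.shape[0],0,0,cv2.BORDER_CONSTANT) for o in out]
cv2.imwrite("pics/v8.png",np.hstack(out)); print(np.hstack(out).shape)
E
```

```text
14.1667 [ 535.6 -168.6  383.6] [[-0.993, 0.109, 0.042], [0.116, 0.961, 0.252], [-0.013, 0.255, -0.967]] [ 0.43 -0.22  5.34]
110 -90 [(2.3, -9.8), (-1.3, 10.8), (-14.7, -4.9), (-20.0, -3.2)]
160 -46 [(74.7, -12.3), (70.0, 12.0), (20.3, -2.7), (2.0, -9.6), (-1.0, 10.6), (-40.7, -6.3), (-68.3, 5.4), (-74.7, -3.9), (-77.7, -3.6), (-80.0, -2.6)]
160 -20 [(75.0, -10.9), (70.3, 12.9), (2.3, -5.9), (-1.0, 7.6), (-32.3, -2.6), (-36.0, 2.3), (-41.0, -7.5), (-63.0, -3.7), (-68.3, -2.4)]
14.2167 [ 535.7 -168.7  380.4] [[-0.993, 0.109, 0.041], [0.116, 0.961, 0.252], [-0.012, 0.255, -0.967]] [0.33 0.34 0.03]
(352, 768, 3)
```

View pics/v8.png

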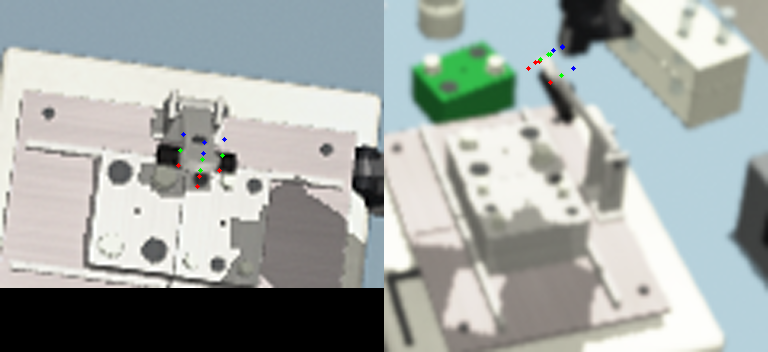

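The crops show the blocks closed up. The raised arm's end matches the green dots (200,170), so its angle is about 1.03 rad. Next I straighten the tool and move above and behind the thumb.

move_arm --steps '[{"grip": -1, "tx": 0.082, "ty": 0.102, "tz": 0, "ax": -14.9, "ay": 1.75, "az": 0}, {"grip": -1, "tx": 0.082, "ty": 0.102, "tz": 0, "ax": -14.9, "ay": 1.75, "az": 0}, {"grip": -1, "tx": 0.082, "ty": 0.102, "tz": 0, "ax": -14.9, "ay": 1.75, "az": 0}, {"grip": -1, "tx": 0.082, "ty": 0.102, "tz": 0, "ax": -14.9, "ay": 1.75, "az": 0}, {"grip": -1, "tx": 0.082, "ty": 0.102, "tz": 0, "ax": -14.9, "ay": 1.75, "az": 0}, {"grip": -1, "tx": 0.082, "ty": 0.102, "tz": 0, "ax": -14.9, "ay": 1.75, "az": 0}, {"grip": -1, "tx": 0.082, "ty": 0.102, "tz": 0, "ax": -14.9, "ay": 1.75, "az": 0}]'

```text
time: 14.8
eef_pos: [615.1, -66.9, 371.4]
orientation: [[-0.993, 0.118, -0.002], [0.118, 0.993, 0.001], [0.002, 0.0, -1.0]]
force: [-0.0, -0.9, 0.3]
width: -0.003
```

Run:
```python
from h import *
q=[546.6,-58.5,np.radians(-6.7)]
for th in (1.2,1.1,1.0,.9,.8,.7,.6,.5,.4,.3,.2,.1,.05,0):
    x=88-116*np.cos(th)+4*np.sin(th)+11; z=176+116*np.sin(th)+4*np.cos(th)
    print(th,wor([x,0],q).round(1),round(z,1))
```

```text
1.2 [606.9 -65.6] 285.6
1.1 [596.2 -64.3] 281.2
1.0 [586.  -63.1] 275.8
0.9 [576.4 -62. ] 269.4
0.8 [567.5 -61. ] 262.0
0.7 [559.4 -60. ] 253.8
0.6 [552.1 -59.1] 244.8
0.5 [545.7 -58.4] 235.1
0.4 [540.4 -57.8] 224.9
0.3 [536.  -57.3] 214.1
0.2 [532.8 -56.9] 203.0
0.1 [530.7 -56.6] 191.6
0.05 [530.1 -56.6] 185.8
0 [529.7 -56.5] 180.0
```

move_arm --steps '[{"grip": -1, "tx": 0, "ty": 0, "tz": -0.03, "ax": 0, "ay": 0, "az": 0}, {"grip": -1, "tx": 0, "ty": 0, "tz": -0.06, "ax": 0, "ay": 0, "az": 0}, {"grip": -1, "tx": 0, "ty": 0, "tz": -0.08, "ax": 0, "ay": 0, "az": 0}, {"grip": -1, "tx": 0, "ty": 0, "tz": -0.086, "ax": 0, "ay": 0, "az": 0}, {"grip": -1, "tx": 0, "ty": 0, "tz": -0.086, "ax": 0, "ay": 0, "az": 0}]'

```text
time: 15.22
eef_pos: [614.3, -67.0, 284.0]
orientation: [[-0.993, 0.119, -0.004], [0.119, 0.993, 0.001], [0.004, 0.001, -1.0]]
force: [0.1, -0.7, -0.6]
width: 0.0
```

move_arm --steps '[{"grip": -1, "tx": -0.005, "ty": 0.0005, "tz": 0, "ax": 0, "ay": 0, "az": 0}, {"grip": -1, "tx": -0.009, "ty": 0.001, "tz": 0, "ax": 0, "ay": 0, "az": 0}, {"grip": -1, "tx": -0.014, "ty": 0.0015, "tz": -0.002, "ax": 0, "ay": 0, "az": 0}, {"grip": -1, "tx": -0.019, "ty": 0.002, "tz": -0.004, "ax": 0, "ay": 0, "az": 0}]'

```text
time: 15.55
eef_pos: [596.9, -64.2, 284.0]
orientation: [[-0.993, 0.117, 0.003], [0.117, 0.993, -0.001], [-0.003, -0.001, -1.0]]
force: [-0.6, 0.2, 0.1]
width: 0.004
```

move_arm --steps '[{"grip": -1, "tx": -0.003, "ty": 0.0004, "tz": -0.0015, "ax": 0, "ay": 0, "az": 0}, {"grip": -1, "tx": -0.006, "ty": 0.0007, "tz": -0.003, "ax": 0, "ay": 0, "az": 0}, {"grip": -1, "tx": -0.0085, "ty": 0.001, "tz": -0.0045, "ax": 0, "ay": 0, "az": 0}]'

```text
time: 15.8
eef_pos: [588.0, -62.8, 277.8]
orientation: [[-0.993, 0.117, 0.0], [0.117, 0.993, -0.0], [-0.0, -0.0, -1.0]]
force: [-0.0, 0.3, -0.1]
width: 0.006
```

move_arm --steps '[{"grip": -1, "tx": -0.0026, "ty": 0.0003, "tz": -0.0015, "ax": 0, "ay": 0, "az": 0}, {"grip": -1, "tx": -0.0051, "ty": 0.0006, "tz": -0.003, "ax": 0, "ay": 0, "az": 0}, {"grip": -1, "tx": -0.0077, "ty": 0.0009, "tz": -0.0046, "ax": 0, "ay": 0, "az": 0}]'

```text
time: 16.05
eef_pos: [580.7, -62.0, 273.4]
orientation: [[-0.993, 0.117, 0.001], [0.117, 0.993, -0.0], [-0.001, 0.0, -1.0]]
force: [0.8, 0.8, 0.8]
width: 0.001
```

move_arm --steps '[{"grip": -1, "tx": -0.0024, "ty": 0.0003, "tz": -0.0017, "ax": 0, "ay": 0, "az": 0}, {"grip": -1, "tx": -0.0048, "ty": 0.0006, "tz": -0.0034, "ax": 0, "ay": 0, "az": 0}, {"grip": -1, "tx": -0.0071, "ty": 0.0008, "tz": -0.0053, "ax": 0, "ay": 0, "az": 0}]'

```text
time: 16.3
eef_pos: [573.3, -61.2, 267.9]
orientation: [[-0.993, 0.117, 0.0], [0.117, 0.993, 0.0], [-0.0, 0.0, -1.0]]
force: [-0.1, 0.7, 1.2]
width: 0.001
```

```bash
python3 snap.py side s12; python3 snap.py top t12; python3 -c "
import cv2,numpy as np
a=cv2.resize(cv2.imread('pics/s12.png')[130:270,290:430],None,fx=3,fy=3);b=cv2.resize(cv2.imread('pics/t12.png')[130:270,300:420],None,fx=3,fy=3)
cv2.imwrite('pics/v9.png',np.hstack([a,b]))"
```

```text
16.35 [572.8 -61.1 267.3] [[-0.993, 0.117, -0.001], [0.117, 0.993, 0.0], [0.001, 0.0, -1.0]] [0.59 0.31 1.09]
16.4 [573.  -61.2 267.4] [[-0.993, 0.117, -0.001], [0.117, 0.993, 0.0], [0.001, 0.0, -1.0]] [ 0.13 -0.76  0.  ]
```

View pics/v9.png

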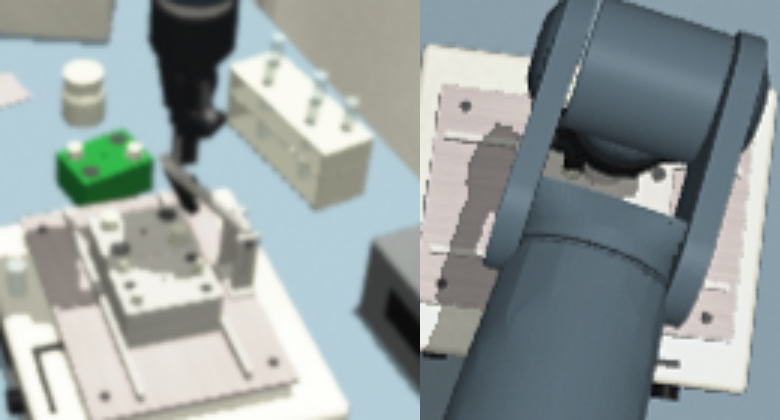

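The side crop shows the fingertip at (185,160) on the arm's end at (166,158), which has already come down slightly. The top view is blocked by the robot. I'll continue along the arc.

move_arm --steps '[{"grip": -1, "tx": -0.003, "ty": 0.0003, "tz": -0.003, "ax": 0, "ay": 0, "az": 0}, {"grip": -1, "tx": -0.0055, "ty": 0.0006, "tz": -0.0056, "ax": 0, "ay": 0, "az": 0}, {"grip": -1, "tx": -0.0096, "ty": 0.0011, "tz": -0.0096, "ax": 0, "ay": 0, "az": 0}, {"grip": -1, "tx": -0.0136, "ty": 0.0016, "tz": -0.0138, "ax": 0, "ay": 0, "az": 0}]'

```text
time: 16.73
eef_pos: [559.5, -59.7, 253.8]
orientation: [[-0.993, 0.117, -0.0], [0.117, 0.993, -0.0], [0.0, -0.0, -1.0]]
force: [-0.2, -1.1, 0.7]
width: 0.005
```

move_arm --steps '[{"grip": -1, "tx": -0.0037, "ty": 0.0004, "tz": -0.0045, "ax": 0, "ay": 0, "az": 0}, {"grip": -1, "tx": -0.0073, "ty": 0.0009, "tz": -0.009, "ax": 0, "ay": 0, "az": 0}, {"grip": -1, "tx": -0.0106, "ty": 0.0012, "tz": -0.0138, "ax": 0, "ay": 0, "az": 0}, {"grip": -1, "tx": -0.0137, "ty": 0.0016, "tz": -0.0187, "ax": 0, "ay": 0, "az": 0}]'

```text
time: 17.07
eef_pos: [545.7, -58.0, 234.8]
orientation: [[-0.993, 0.117, -0.0], [0.117, 0.993, 0.0], [0.0, 0.0, -1.0]]
force: [0.5, -0.2, 1.2]
width: 0.0
```

move_arm --steps '[{"grip": -1, "tx": -0.0028, "ty": 0.0003, "tz": -0.0051, "ax": 0, "ay": 0, "az": 0}, {"grip": -1, "tx": -0.0053, "ty": 0.0006, "tz": -0.0102, "ax": 0, "ay": 0, "az": 0}, {"grip": -1, "tx": -0.0077, "ty": 0.0009, "tz": -0.0156, "ax": 0, "ay": 0, "az": 0}, {"grip": -1, "tx": -0.0097, "ty": 0.0011, "tz": -0.021, "ax": 0, "ay": 0, "az": 0}]'

```text
time: 17.4
eef_pos: [536.2, -56.9, 213.7]
orientation: [[-0.993, 0.117, -0.0], [0.117, 0.993, 0.0], [0.0, 0.0, -1.0]]
force: [0.4, 0.4, 1.7]
width: -0.001
```

move_arm --steps '[{"grip": -1, "tx": -0.0017, "ty": 0.0002, "tz": -0.0055, "ax": 0, "ay": 0, "az": 0}, {"grip": -1, "tx": -0.0033, "ty": 0.0004, "tz": -0.011, "ax": 0, "ay": 0, "az": 0}, {"grip": -1, "tx": -0.0045, "ty": 0.0005, "tz": -0.0165, "ax": 0, "ay": 0, "az": 0}, {"grip": -1, "tx": -0.0054, "ty": 0.0006, "tz": -0.022, "ax": 0, "ay": 0, "az": 0}, {"grip": -1, "tx": -0.0058, "ty": 0.0007, "tz": -0.025, "ax": 0, "ay": 0, "az": 0}, {"grip": -1, "tx": -0.006, "ty": 0.0007, "tz": -0.028, "ax": 0, "ay": 0, "az": 0}]'

```text
time: 17.9
eef_pos: [530.3, -56.2, 185.8]
orientation: [[-0.993, 0.117, -0.001], [0.117, 0.993, 0.0], [0.001, 0.0, -1.0]]
force: [-1.5, 0.4, 0.4]
width: -0.001
```

move_arm --steps '[{"grip": -1, "tx": 0, "ty": 0, "tz": -0.001, "ax": 0, "ay": 0, "az": 0}, {"grip": -1, "tx": 0, "ty": 0, "tz": -0.002, "ax": 0, "ay": 0, "az": 0}]'

```text
time: 18.07
eef_pos: [530.5, -56.3, 184.2]
orientation: [[-0.993, 0.117, -0.0], [0.117, 0.993, 0.0], [0.0, -0.0, -1.0]]
force: [0.1, 0.9, 1.6]
width: 0.002
```

move_arm --steps '[{"grip": -1, "tx": 0, "ty": 0, "tz": -0.0005, "ax": 0, "ay": 0, "az": 0}, {"grip": -1, "tx": 0, "ty": 0, "tz": -0.001, "ax": 0, "ay": 0, "az": 0}]'

```text
time: 18.23
eef_pos: [530.6, -56.3, 183.5]
orientation: [[-0.993, 0.117, 0.0], [0.117, 0.993, -0.0], [-0.0, -0.0, -1.0]]
force: [-0.2, -1.0, 0.5]
width: 0.0
```

Now I press in 0.5 mm steps until the force rises.

move_arm --steps '[{"grip": -1, "tx": 0, "ty": 0, "tz": -0.0005, "ax": 0, "ay": 0, "az": 0}, {"grip": -1, "tx": 0, "ty": 0, "tz": -0.001, "ax": 0, "ay": 0, "az": 0}]'

```text
time: 18.4
eef_pos: [530.6, -56.3, 182.5]
orientation: [[-0.993, 0.117, 0.0], [0.117, 0.993, -0.0], [-0.0, -0.0, -1.0]]
force: [-0.2, 0.3, 0.3]
width: 0.003
```

move_arm --steps '[{"grip": -1, "tx": 0, "ty": 0, "tz": -0.0005, "ax": 0, "ay": 0, "az": 0}, {"grip": -1, "tx": 0, "ty": 0, "tz": -0.001, "ax": 0, "ay": 0, "az": 0}]'

```text
time: 18.57
eef_pos: [530.5, -56.3, 181.4]
orientation: [[-0.993, 0.117, 0.0], [0.117, 0.993, -0.0], [-0.0, -0.0, -1.0]]
force: [-0.0, 0.0, 0.9]
width: -0.003
```

move_arm --steps '[{"grip": -1, "tx": 0, "ty": 0, "tz": -0.0004, "ax": 0, "ay": 0, "az": 0}, {"grip": -1, "tx": 0, "ty": 0, "tz": -0.0008, "ax": 0, "ay": 0, "az": 0}]'

```text
time: 18.73
eef_pos: [530.5, -56.3, 180.6]
orientation: [[-0.993, 0.117, -0.0], [0.117, 0.993, -0.0], [-0.0, -0.0, -1.0]]
force: [-0.9, 0.7, 2.6]
width: 0.001
```

move_arm --steps '[{"grip": -1, "tx": 0, "ty": 0, "tz": -0.0003, "ax": 0, "ay": 0, "az": 0}, {"grip": -1, "tx": 0, "ty": 0, "tz": -0.0006, "ax": 0, "ay": 0, "az": 0}]'

```text
time: 18.9
eef_pos: [530.5, -56.3, 180.3]
orientation: [[-0.993, 0.117, -0.0], [0.117, 0.993, -0.0], [0.0, -0.0, -1.0]]
force: [-3.1, 0.4, 4.6]
width: -0.002
```

move_arm --steps '[{"grip": -1, "tx": 0, "ty": 0, "tz": -0.0002, "ax": 0, "ay": 0, "az": 0}, {"grip": -1, "tx": 0, "ty": 0, "tz": -0.0004, "ax": 0, "ay": 0, "az": 0}]'

```text
time: 19.07
eef_pos: [530.5, -56.3, 180.3]
orientation: [[-0.993, 0.117, -0.0], [0.117, 0.993, -0.0], [0.0, -0.0, -1.0]]
force: [-4.1, 0.2, 7.2]
width: 0.002
```

move_arm --steps '[{"grip": -1, "tx": 0, "ty": 0, "tz": -0.0002, "ax": 0, "ay": 0, "az": 0}, {"grip": -1, "tx": 0, "ty": 0, "tz": -0.0003, "ax": 0, "ay": 0, "az": 0}]'

```text
time: 19.23
eef_pos: [530.5, -56.3, 180.3]
orientation: [[-0.993, 0.117, -0.0], [0.117, 0.993, -0.0], [0.0, -0.0, -1.0]]
force: [-4.9, 0.6, 8.2]
width: -0.0
```

move_arm --steps '[{"grip": -1, "tx": 0, "ty": 0, "tz": -0.0002, "ax": 0, "ay": 0, "az": 0}, {"grip": -1, "tx": 0, "ty": 0, "tz": -0.0002, "ax": 0, "ay": 0, "az": 0}]'

```text
time: 19.4
eef_pos: [530.5, -56.3, 180.2]
orientation: [[-0.993, 0.117, -0.0], [0.117, 0.993, -0.0], [0.0, -0.0, -1.0]]
force: [-5.7, 1.1, 8.6]
width: -0.0
```

move_arm --steps '[{"grip": -1, "tx": 0, "ty": 0, "tz": -0.0002, "ax": 0, "ay": 0, "az": 0}, {"grip": -1, "tx": 0, "ty": 0, "tz": -0.0004, "ax": 0, "ay": 0, "az": 0}, {"grip": -1, "tx": 0, "ty": 0, "tz": -0.0004, "ax": 0, "ay": 0, "az": 0}]'

```text
time: 19.65
eef_pos: [530.5, -56.3, 180.2]
orientation: [[-0.993, 0.117, -0.0], [0.117, 0.993, -0.0], [0.0, -0.0, -1.0]]
force: [-7.1, 0.6, 10.1]
width: 0.001
```

```bash
python3 snap.py side s13; python3 -c "
from cell import env;s=env.read_state();print(s['force'],s['moment'],s['eef_pos'])"
```

```text
19.7 [530.5 -56.3 180.2] [[-0.993, 0.117, -0.0], [0.117, 0.993, -0.0], [0.0, -0.0, -1.0]] [-6.41  1.61 10.51]
[-6.41416812  1.60774727 10.50969835] [0.21862797 1.07615796 0.01189629] [530.54047456 -56.31064957 180.20647793]
```

That is about 10.5 N at the thumb, so roughly 11 N at the pad. I'll release straight up.

move_arm --steps '[{"grip": -1, "tx": 0, "ty": 0, "tz": 0.001, "ax": 0, "ay": 0, "az": 0}, {"grip": -1, "tx": 0, "ty": 0, "tz": 0.003, "ax": 0, "ay": 0, "az": 0}, {"grip": -1, "tx": 0, "ty": 0, "tz": 0.01, "ax": 0, "ay": 0, "az": 0}, {"grip": -1, "tx": 0, "ty": 0, "tz": 0.03, "ax": 0, "ay": 0, "az": 0}, {"grip": -1, "tx": 0, "ty": 0, "tz": 0.07, "ax": 0, "ay": 0, "az": 0}, {"grip": -1, "tx": 0, "ty": 0, "tz": 0.11, "ax": 0, "ay": 0, "az": 0}, {"grip": -1, "tx": 0, "ty": 0, "tz": 0.15, "ax": 0, "ay": 0, "az": 0}, {"grip": -1, "tx": 0, "ty": 0, "tz": 0.19, "ax": 0, "ay": 0, "az": 0}]'

```text
time: 20.37
eef_pos: [530.2, -56.1, 370.8]
orientation: [[-0.993, 0.117, 0.0], [0.117, 0.993, -0.0], [-0.0, 0.0, -1.0]]
force: [1.6, 0.6, -0.2]
width: -0.001
```

move_arm --steps '[{"grip": -1, "tx": -0.08, "ty": 0.15, "tz": 0.05, "ax": 0, "ay": 0, "az": 0}, {"grip": -1, "tx": -0.08, "ty": 0.3, "tz": 0.05, "ax": 0, "ay": 0, "az": 0}, {"grip": -1, "tx": -0.08, "ty": 0.3, "tz": 0.05, "ax": 0, "ay": 0, "az": 0}, {"grip": -1, "tx": -0.08, "ty": 0.3, "tz": 0.05, "ax": 0, "ay": 0, "az": 0}, {"grip": -1, "tx": -0.08, "ty": 0.3, "tz": 0.05, "ax": 0, "ay": 0, "az": 0}, {"grip": -1, "tx": -0.08, "ty": 0.3, "tz": 0.05, "ax": 0, "ay": 0, "az": 0}, {"grip": -1, "tx": -0.08, "ty": 0.3, "tz": 0.05, "ax": 0, "ay": 0, "az": 0}, {"grip": -1, "tx": -0.08, "ty": 0.3, "tz": 0.05, "ax": 0, "ay": 0, "az": 0}]'

```text
time: 21.03
eef_pos: [449.2, 247.0, 419.8]
orientation: [[-0.993, 0.114, 0.001], [0.114, 0.993, 0.002], [-0.001, 0.002, -1.0]]
force: [1.1, 0.5, -0.5]
width: 0.001
```

```bash
python3 snap.py side s14; python3 snap.py top t14; python3 m.py t14; python3 -c "
import cv2,numpy as np
a=cv2.resize(cv2.imread('pics/s14.png')[160:310,270:410],None,fx=2.8,fy=2.8,interpolation=2);b=cv2.resize(cv2.imread('pics/t14.png')[140:265,285:425],None,fx=2.8,fy=2.8,interpolation=2)
b=cv2.copyMakeBorder(b,0,a.shape[0]-b.shape[0],0,0,0);cv2.imwrite('pics/v10.png',np.hstack([a,b]))"
```

```text
21.0833 [448.7 249.2 420.3] [[-0.994, 0.111, 0.002], [0.111, 0.994, 0.003], [-0.001, 0.004, -1.0]] [-1.62  1.57  0.89]
21.1333 [449.5 246.9 419.8] [[-0.994, 0.111, 0.002], [0.111, 0.994, 0.001], [-0.001, 0.001, -1.0]] [-0.42 -0.47 -0.22]
110 -90 [(2.3, -9.4), (-1.3, 10.4)]
160 -46 [(74.7, -12.0), (69.7, 12.0), (20.3, -2.6), (10.3, -3.8), (4.3, -2.2), (-1.7, 6.9), (-37.0, 2.2), (-52.3, -4.8), (-56.3, 2.8), (-68.3, -6.0), (-71.3, 4.0)]
160 -20 [(75.0, -10.5), (70.3, 12.9), (30.3, -9.8), (14.7, -5.1), (10.3, 14.0), (3.0, -3.6), (-5.0, 2.8), (-13.0, -11.2), (-30.0, 6.5), (-68.0, -4.8), (-71.3, 2.2)]
```

View pics/v10.png

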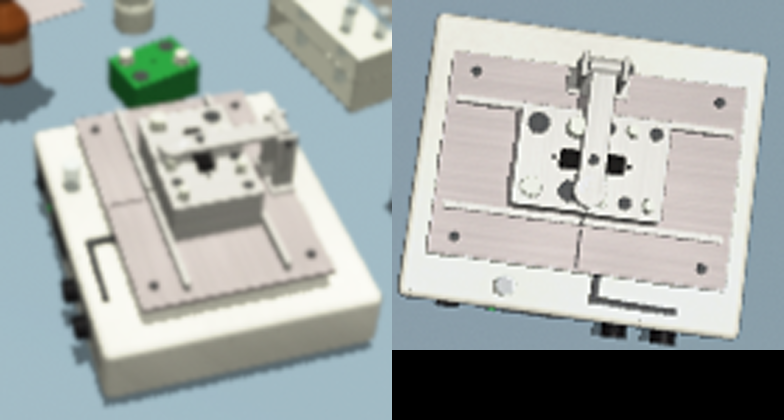

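The side crop shows the arm lying level with its pad across both blocks. The top crop shows the bar over the joint, the engraved line at (580,240) meeting the joint, and the vial and key unmoved. Handing in.

```bash
python3 -c "
from cell import env;print(env.close_job())"
```

```text
the job is handed in; nothing more can be done
None
```

I slid the two blocks together and lowered the hold-down arm onto both of them, and handed the job in at about 21 s; it reported no verdict.

- **Blocks:** I pushed the left (large-well) block and then the right (small-well) block inwards with the shut fingertips. The pushing force read about 2–5 N, and about 7 N once both blocks moved together, which showed they had closed up. The last top-camera picture put the outer faces about 70 mm left and 69 mm right of the centre line, so the joint is within about 1 mm of it.
- **Hold-down arm:** I brought the arm down along its arc and pressed the thumb until the force read about 10.5 N. That works out to about 11 N at the pad, but I could not measure the pad force directly. I then released upwards, and the last pictures show the arm still level with its pad across both blocks.
- **Surroundings:** The last pictures show the vial, hex key and green look-alike where they were, and the robot well clear. I did not re-check the other bystanders at the end.

**Disagreements in the checks:**
- The wrist and top cameras differed by about 3 mm on the absolute position of the centre line. I judged the joint against the line within the same picture instead.
- I measured a sideways force of about 6.5 N on the fingertip during the final press.
- One brief 5 N upward reading appeared just after I rose clear of the right block, with nothing in contact, and was gone at the next reading.

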